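# Set and lock the strap-end angle board

### The arm

A 6-joint arm with a two-finger parallel gripper is mounted at the origin on the work surface. World frame = base frame: x ahead of the robot, y to its left, z up, the work surface at z = 0. Lengths are in m, angles in rad, forces in N, time in s.
With the tool pointing down it reaches from about 0.4 to 0.825 m from the base axis. Payload 7 kg.
Tool frame: the origin (TCP) lies midway between the tips of the shut fingers; the grasp point (between the pads) lies 19 mm behind it; z points along the fingers, y is the line along which they close (so a half turn about z gives the same grasp; the last joint's range is limited). The gripper opens to 88 mm and grips with 3 to 60 N. Pads are 19 mm wide; open, the fingers measure 130 mm over their backs; the gripper's body (78 mm by 193 mm) begins 47 mm behind the grasp point.
Start: joints at [-0.939, 0.359, 0.012, 0, -1.224, -0.288], TCP at [0.227, -0.635, 0.227] pointing down, gripper open.
Joint ranges: [-3.07, 3.07], [-1.43, 2.12], [-1.02, 1.25], [-3.03, 1.67], [-3.05, -0], [-3.03, 3.03]. Speed limits (rad/s): [2.39, 2.39, 3.01, 3.14, 3.14, 3.14].

### API

Orientations are given as [roll, pitch, yaw] about the fixed x, y, z axes, in that order (R = Rz(yaw) Ry(pitch) Rx(roll)).
In Python, from station import arm, grab_frame, camera_params, spot_in gives the robot as it stands.
- The arm moves only by the shell command python3 -m jog 'ROWS' [FORCE]. ROWS is JSON, a list that holds one entry, the list of rows, each a list of 7 numbers: the shift along the tool's x, y, z in mm, then the turn, a rotation vector about the tool's x, y, z in rad, then the finger opening in mm, from 0 to 87.6. In form: [[[x, y, z, wx, wy, wz, fingers], ...]]. A call has 1 to 20 rows; each row is the pose to reach, as a shift and turn from the pose commanded when the call began, along the tool's axes at that moment; what a row does not reach only later rows make up. A row lasts 1/8 s, in which the tool goes at most 62.5 mm and 10.7 degrees, less where a joint would pass 70% of its speed; a pose out of reach is approached as far as the arm can. A call with a gripper value outside its range is refused whole. The fingers move at their own pace and stop on an object; FORCE is the grip in N (left out, the last holds). Time passes only in rows, so rows that repeat a pose let the fingers close. It gives the time, the measured TCP pose, the force, the opening and the grip force at its end, in the units of the state.
- arm.get_state(): the state, without advancing time (a new reading comes with each control period).
- grab_frame(name): name is "side" or "top" or "wrist"; returns (picture, depth): 420x560x3 uint8, blue, green, red; 420x560 float32, m along the optical axis (not along the pixel's ray), 0 where there is no reading.
- camera_params(name): a dict with "mtx" (3x3 intrinsics, pixels), "R" (3x3) and "t" (3): a world point X has camera coordinates R X + t. Camera axes: x right, y down, z forward; pixel columns grow to the right and rows downward; lengths in m; the calibration is good to about 2 mm. A picture is of the moment at which its call begins: read the wrist's pose just before it. camera_params takes no time and is no camera call; for the wrist camera it gives the pose at the moment of the call.
- arm.job_done(): hands the job in; it is judged then, once.
Trained networks look in the newest picture that a camera, given by its name, has taken for a name from the list of things; names that differ only in an ending like _2 or _b are one class to them, and where a whole thing is asked for, a point or a joint stands for the part that bears it (a point fixed in the world has none). Each returns a list of dicts, best first, with "confidence" (0 to 1); they miss things now and then, are a little off and sometimes report something else, mostly with a low value. They report only what shows in the picture. A call takes as long as a camera call.
- spot_in(query, camera): "uv" ([column, row] in pixels, amid what is visible of it).
The state is a dict: "t": time; "q": joint angles; "qd": joint speeds; "joint_efforts": joint torques, N m; "eef_pos": TCP position; "ee_rot": TCP orientation; "force": force on the tool from outside, world axes, zero at the start; "moment": the same for the moment, N m; "width": finger opening in m; "gripper_force": force on a finger pad.
Only numpy, scipy, OpenCV 4.12 (cv2) and the standard library are available. Lean on these libraries where they do the work, as an engineer would, in place of code of your own. Each camera call takes 0.05 s, during which the arm holds its last target. There are 200 camera calls.

### The job

On the green angle board, push the steel pointer round with a fingertip until it points at the middle of the red stud, then push the orange clamp lever round until it is home against its brass stop pin, with the pointer still on the red stud. Do not disturb the thread spool, the glue jar or the mallet.

Things in the scene. Friction and masses are not known exactly. Their poses are not given: they have to be found in the camera images.
- board_center (a point): centre of the top face of the green cutting board, fixed to the table: 300 mm (its x) by 360 mm (its y), top 18 mm above the table. The axes are the board's: x away from the robot, y left, z up, turned by the board's yaw. The one upright pivot of pointer and lever stands at board x = -85 mm, y = 0. The board carries the studs, the brass stop pin (8 mm thick, top 72 mm above the table, 50 mm from the pivot) and, loose, the spool and the jar
- pointer_pivot (a point): point on the pivot axis at the height of the pointer's top face (48 mm above the table); its x axis runs along the pointer to its tip, y to the left of it, z up, and it turns with the pointer
- pointer_tip (a point): tip of the steel pointer, 140 mm from the pivot axis, at the height of its top face (48 mm above the table). The pointer is a level steel bar 16 mm wide with upright flanks, a black line along its top, from 22 to 48 mm above the table (4 mm clear of the board), full width out to 115 mm from the pivot axis, then narrowing to a thin lower needle 4 mm wide. Round hub 38 mm across
- pointer (a joint): angle of the pointer on its upright pivot, rad: 0 points along the board's x, positive turns left (anticlockwise from above), stops at -1.05 and 1.05. Dry friction of about 0.2 N m: it stays where it is left
- red_stud: red round stud fixed on the board beyond the pointer's reach, 20 mm across, 6 mm high; origin: centre of its underside, on the board's top. Its place among the four studs changes. This is the mark to point at, about 170 mm from the pivot axis
- blue_stud: blue round stud fixed on the board beyond the pointer's reach, 20 mm across, 6 mm high; origin: centre of its underside, on the board's top. Its place among the four studs changes
- yellow_stud: yellow round stud fixed on the board beyond the pointer's reach, 20 mm across, 6 mm high; origin: centre of its underside, on the board's top. Its place among the four studs changes
- white_stud: white round stud fixed on the board beyond the pointer's reach, 20 mm across, 6 mm high; origin: centre of its underside, on the board's top. Its place among the four studs changes
- lock (a joint): angle of the orange clamp lever on the same pivot, above the pointer, rad: at 0 the lever points 1.85 rad to the left (anticlockwise from above) of the board's x; it grows as the lever turns further anticlockwise, back towards the robot, and ends at 1.2 against the brass stop pin (locked, pointing at 3.05 rad from the board's x). It starts between 0 and 0.35 (open). Dry friction of about 0.12 N m: it stays where it is left. It does not really brake the pointer
- lock_tip (a point): end of the orange clamp lever, 85 mm from the pivot axis, at the height of its top face (74 mm above the table). The lever is a level bar 14 mm wide with upright flanks, from 54 to 74 mm above the table; a steel nut on the pivot rises to 80 mm
- spool: bystander: spool of yellow thread with wooden flanges, 44 mm across, 45 mm high, standing loose on the board; origin at the centre of its underside
- glue_jar: bystander: amber jar with white cap, 48 mm across, 60 mm high, standing loose on the board; origin at the centre of its underside
- mallet: bystander: wooden mallet lying on the table to the right of the board; head 52 mm across and 90 mm long, handle 210 mm to its -x; origin on the table under the middle of the head

How it is judged:
On the way, in this order (a step that is already met when the one before it is completed fails the run):
1. the pointer points at the red stud, the lever still open (y of red_stud in the frame of pointer_pivot between -0.007 and 0.007 m and x of red_stud in the frame of pointer_pivot above 0.1 m and value of joint lock below 0.6 rad), for 0.3 s.
2. the lever is home against its stop pin (value of joint lock above 1.12 rad), for 0.2 s.
At the end, for the whole second after the job is handed in: The pointer's centre line passes within 7 mm of the red stud's centre, the clamp lever is within 0.08 rad of its stop, both are at rest, and spool, jar and mallet are within 15 mm of where they stood (y of red_stud in the frame of pointer_pivot between -0.007 and 0.007 m and x of red_stud in the frame of pointer_pivot above 0.1 m and value of joint lock above 1.12 rad and velocity of joint pointer between -0.05 and 0.05 rad/s and velocity of joint lock between -0.05 and 0.05 rad/s and distance of each of spool, glue_jar, mallet from where it was at the start of the episode below 0.015 m); the robot touches nothing.
It fails at once if the spool is shifted by more than 15 mm, knocked over or lifted (distance of spool from where it was at the start of the episode above 0.015 m or angle between spool's own z axis and vertical above 0.35 rad).
It fails at once if the glue jar is shifted by more than 15 mm, knocked over or lifted (distance of glue_jar from where it was at the start of the episode above 0.015 m or angle between glue_jar's own z axis and vertical above 0.35 rad).
It fails at once if the mallet is shifted by more than 15 mm, knocked over or lifted (distance of mallet from where it was at the start of the episode above 0.015 m).
It also fails if it takes over 51 s, if anything falls off the work surface, if the arm or the gripper's body presses on something with over 40 N, if the wrist force passes 120 N, or if a joint passes its speed limit or range.

## Working session

There is one attempt and no reset: what is moved stays moved. The work goes in short steps, Python scripts to look and compute and a shell command to move; the robot and the scene stay as the last step left them, time stands still between calls to the robot, and variables do not carry over. Pictures are saved under pics/ and viewed, at most 10 in all, crops included, and the job is handed in when it is done.

```bash
mkdir -p pics; ls; cat > h.py <<'E'
import numpy as np, cv2
from station import arm, grab_frame, camera_params, spot_in
def ray(cam,uv,z):
    p=camera_params(cam);R=np.array(p["R"]);t=np.array(p["t"]).ravel()
    d=R.T@np.linalg.solve(np.array(p["mtx"]),[uv[0],uv[1],1.]);c=-R.T@t
    return c+d*(z-c[2])/d[2]
def proj(cam,X):
    p=camera_params(cam);c=np.array(p["R"])@np.array(X)+np.array(p["t"]).ravel();q=np.array(p["mtx"])@c
    return q[:2]/q[2]
E
python3 - <<'E'
from h import *
s=arm.get_state();print(s["t"],s["eef_pos"],s["ee_rot"],s["width"])
im,d=grab_frame("top");cv2.imwrite("pics/top0.png",im)
im,d=grab_frame("side");cv2.imwrite("pics/side0.png",im)
Z=dict(pointer_pivot=.048,pointer_tip=.048,red_stud=.024,blue_stud=.024,yellow_stud=.024,white_stud=.024,lock_tip=.074,spool=.045,glue_jar=.06,mallet=.03,board_center=.018,lock=.074,pointer=.048)
for n,z in Z.items():
    r=spot_in(n,"top")[:2]
    for a in r: print(n,round(a["confidence"],2),np.round(a["uv"]),ray("top",a["uv"],z).round(3))
E
```

```text
pics
0.0 [ 0.22732092 -0.63505517  0.22563936] [ 3.13996440e+00 -1.40176620e-04 -2.79798911e+00] 0.08765685418521126
pointer_tip 0.72 [220. 227.] [0.595 0.066 0.048]
yellow_stud 0.55 [269. 182.] [ 0.684 -0.023  0.024]
white_stud 0.67 [144. 252.] [0.546 0.212 0.024]
white_stud 0.45 [242. 166.] [0.714 0.029 0.024]
lock_tip 0.79 [218. 266.] [0.523 0.066 0.074]
spool 0.97 [301. 233.] [ 0.587 -0.085  0.045]
glue_jar 0.82 [142. 250.] [0.551 0.207 0.06 ]
mallet 0.81 [359. 156.] [ 0.737 -0.196  0.03 ]
board_center 0.84 [217. 209.] [0.632 0.075 0.018]
board_center 0.65 [222. 228.] [0.594 0.066 0.018]
lock 0.78 [216. 265.] [0.525 0.07  0.074]
pointer 0.95 [220. 219.] [0.611 0.068 0.048]
```

```bash
python3 -c "
import cv2
a=cv2.imread('pics/top0.png')[110:330,90:400];cv2.imwrite('pics/t0c.png',cv2.resize(a,None,fx=2.5,fy=2.5,interpolation=cv2.INTER_CUBIC))"
```

```text
(no output)
```

View pics/t0c.png

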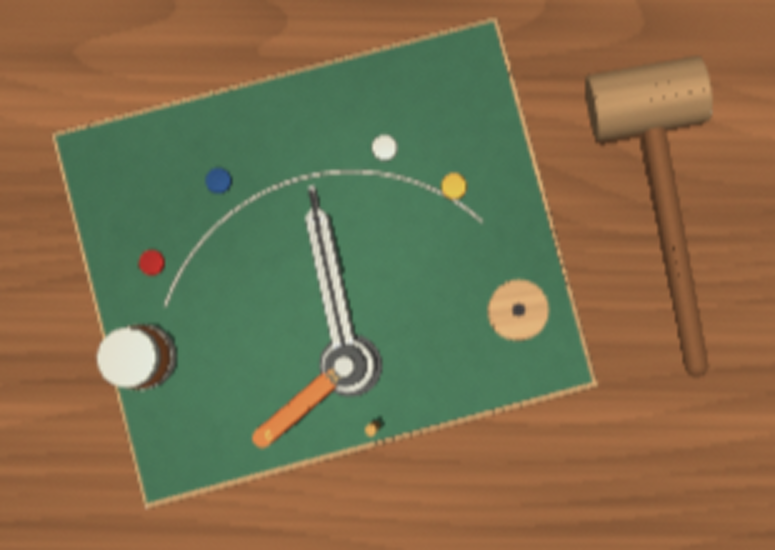

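View pics/side0.png

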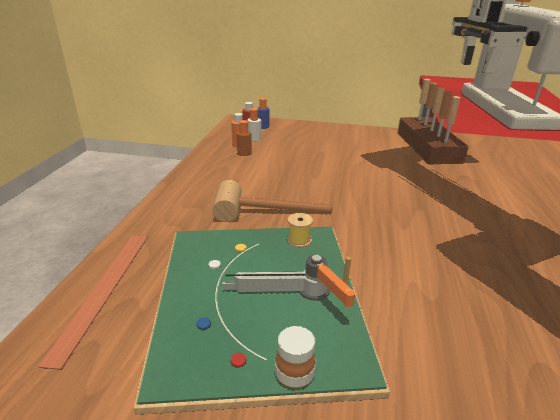

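The top view shows the pivot nut at about (228,257), the red stud at (151,215), the pointer tip at (215,185), the lever end at (194,284), the stop pin at (239,281), the jar at (141,252) and the spool at (297,234). The side view agrees.

```bash
python3 - <<'E'
from h import *
im=cv2.imread("pics/top0.png");hsv=cv2.cvtColor(im,cv2.COLOR_BGR2HSV)
f=lambda u,v:(90+u/2.5,110+v/2.5)
C=[ray("top",f(*c),.018)[:2] for c in [(55,134),(495,20),(595,384),(147,506)]]
ctr=np.mean(C,0);e=(C[0]-C[3]+C[1]-C[2]);yaw=np.arctan2(e[1],e[0])
e2=(C[0]-C[1]+C[3]-C[2]);print("ctr",ctr,"yaw",yaw,np.arctan2(-e2[0],e2[1]),np.linalg.norm(e)/2,np.linalg.norm(e2)/2)
piv=ctr-.085*np.array([np.cos(yaw),np.sin(yaw)]);print("piv",piv, "nut",ray("top",f(344,367),.08)[:2])
w=hsv[200:230,140:165];m=((w[...,1]>150)&((w[...,0]<6)|(w[...,0]>174))).astype(np.uint8)
M=cv2.moments(m,True);red=ray("top",(140+M["m10"]/M["m00"],200+M["m01"]/M["m00"]),.023)[:2]
print("red",red,M["m00"])
tip=ray("top",f(312,187),.035)[:2]
for n,p in dict(red=red,tip=tip,lever=ray("top",f(258,440),.074)[:2],pin=ray("top",f(371,430),.072)[:2],jar=ray("top",f(127,357),.06)[:2],spool=ray("top",f(518,310),.045)[:2]).items():
    d=p-piv;print(n,p.round(4),"r",np.hypot(*d).round(4),"ang",np.arctan2(d[1],d[0]).round(3),"board",(np.arctan2(d[1],d[0])-yaw).round(3))
E
```

```text
ctr [0.62243987 0.07107794] yaw 0.27661304693583316 0.2763587632231912 0.29444777179173615 0.3532100229542047
piv [0.54067107 0.04786452] nut [0.54068837 0.04821604]
red [0.61818754 0.20301788] 76.0
red [0.6182 0.203 ] r 0.1734 ang 1.107 board 0.831
tip [0.6761 0.0795] r 0.1391 ang 0.229 board -0.047
lever [0.4872 0.1096] r 0.0817 ang 2.284 board 2.008
pin [0.4953 0.0284] r 0.0493 ang -2.736 board -3.013
jar [0.5454 0.2093] r 0.1615 ang 1.541 board 1.265
spool [ 0.5846 -0.0782] r 0.1335 ang -1.236 board -1.512
```

```bash
cat >> h.py <<'E'
PIV=np.array([.5407,.0480])
def wp(a,r,off,z,psi=None):
    "tool shift(mm)+turn to stand r out along a bar at angle a, off mm behind it (clockwise side), -x pushing"
    s=arm.get_state();from scipy.spatial.transform import Rotation as Ro
    R=Ro.from_euler("xyz",s["ee_rot"]);u=np.array([np.cos(a),np.sin(a)]);n=np.array([-u[1],u[0]])
    p=np.r_[PIV+r*u-off/1000*n,z];psi=a-np.pi/2 if psi is None else psi
    T=Ro.from_euler("xyz",[np.pi,0,psi])
    return np.r_[R.inv().apply(p-s["eef_pos"])*1000,(R.inv()*T).as_rotvec()].round(3)
E
python3 - <<'E'
from h import *
for a,off,z in [(.229,40,.2),(.229,40,.03)]: print(wp(a,.085,off,z))
E
```

```text
[-605.123  488.42    26.591   -0.      -0.      -1.456]
[-605.121  488.425  196.591   -0.      -0.      -1.456]
```

```bash
python3 -m jog '[[[-60,48,2,0,0,-0.14,0],[-120,97,5,0,0,-0.28,0],[-180,145,8,0,0,-0.43,0],[-240,194,10,0,0,-0.57,0],[-300,242,13,0,0,-0.71,0],[-360,290,16,0,0,-0.86,0],[-420,339,18,0,0,-1.0,0],[-480,387,21,0,0,-1.14,0],[-540,436,24,0,0,-1.28,0],[-605,488,27,0,0,-1.456,0],[-605,488,27,0,0,-1.456,0],[-605,488,27,0,0,-1.456,0],[-605,488,27,0,0,-1.456,0],[-605,488,27,0,0,-1.456,0],[-605,488,27,0,0,-1.456,0]]]' 20
python3 - <<'E'
from h import *
s=arm.get_state();print(s["t"],s["width"],s["eef_pos"],s["ee_rot"])
im,d=grab_frame("wrist");cv2.imwrite("pics/w1.png",im)
print(wp(.229,.085,40,.03))
E
```

```text
t: 2.62
eef_pos: [0.6321, 0.0272, 0.1995]
ee_rot: [3.141, -0.0, -1.342]
force: [-0.5, -0.6, -0.7]
width: 0.0008
gripper_force: 0.0
2.625 0.0007809701136264437 [0.63210077 0.0271809  0.19951455] [ 3.14105735e+00 -5.40782573e-05 -1.34214867e+00]
[-1.3500e+00 -8.9000e-01  1.6972e+02  0.0000e+00 -0.0000e+00 -1.0000e-03]
```

View pics/w1.png

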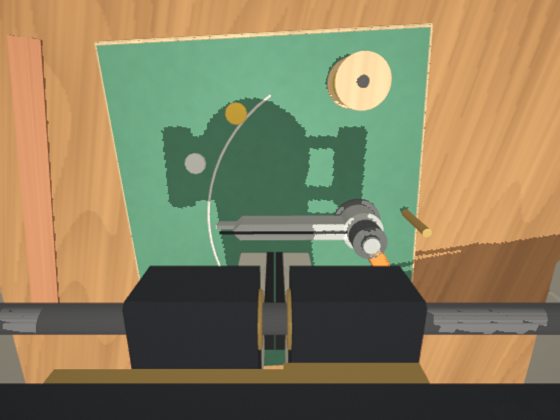

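The closed fingers hang above the bar. In the wrist view the nut is at (372,246), the needle tip at (220,227) and the spool at (362,80). I'll check these against my pivot before descending.

```bash
python3 - <<'E'
from h import *
print(ray("wrist",(372,246),.08),ray("wrist",(220,227),.035), proj("wrist",arm.get_state()["eef_pos"]))
E
```

```text
[0.54096895 0.04961491 0.08      ] [0.67377384 0.08044224 0.035     ] [274.05636884 266.53112959]
```

```bash
python3 -m jog '[[[-1,-1,55,0,0,0,0],[-1,-1,110,0,0,0,0],[-1,-1,150,0,0,0,0],[-1,-1,170,0,0,0,0],[-1,-1,170,0,0,0,0],[-1,-1,170,0,0,0,0]]]'
python3 - <<'E'
from h import *
for a in [.229,.4,.55,.7,.85,.95,1.04]: print(a,wp(a,.085,17.5,.03)[[0,1,2,5]])
E
```

```text
t: 3.42
eef_pos: [0.6341, 0.0285, 0.031]
ee_rot: [-3.14, -0.0, -1.342]
force: [-0.1, -0.0, 0.4]
width: 0.0003
gripper_force: 0.0
0.229 [-2.2642e+01  1.5230e+00  9.7500e-01 -1.0000e-03]
0.4 [-37.362  -0.206   0.977  -0.172]
0.55 [-50.355   0.361   0.975  -0.322]
0.7 [-63.118   2.862   0.97   -0.472]
0.85 [-75.363   7.243   0.961  -0.622]
0.95 [-83.102  11.161   0.953  -0.722]
1.04 [-89.703  15.332   0.945  -0.812]
```

```bash
python3 -m jog '[[[-12,1,1,0,0,0,0],[-22,1,1,0,0,0,0],[-30,0,1,0,0,-0.08,0],[-37,0,1,0,0,-0.17,0],[-44,0,1,0,0,-0.25,0],[-50,0,1,0,0,-0.32,0],[-57,2,1,0,0,-0.4,0],[-63,3,1,0,0,-0.47,0],[-69,5,1,0,0,-0.55,0],[-75,7,1,0,0,-0.62,0],[-79,9,1,0,0,-0.67,0],[-83,11,1,0,0,-0.72,0],[-87,13,1,0,0,-0.77,0],[-89,15,1,0,0,-0.81,0],[-90,15,1,0,0,-0.81,0],[-90,15,1,0,0,-0.81,0]]]'
python3 - <<'E'
from h import *
im,d=grab_frame("top");cv2.imwrite("pics/top2.png",im)
a=im[170:300,100:270];cv2.imwrite('pics/t2c.png',cv2.resize(a,None,fx=4,fy=4,interpolation=cv2.INTER_CUBIC))
im,d=grab_frame("wrist");cv2.imwrite("pics/w2.png",im)
print(proj("wrist",[.6182,.203,.024]), proj("top",[.6182,.203,.024]))
E
```

```text
t: 5.42
eef_pos: [0.5986, 0.1138, 0.0289]
ee_rot: [-3.141, -0.0, -0.532]
force: [1.7, -0.6, 1.3]
width: 0.0006
gripper_force: 0.8
[112.93142151 310.79066983] [150.09784041 214.55269561]
```

View pics/t2c.png

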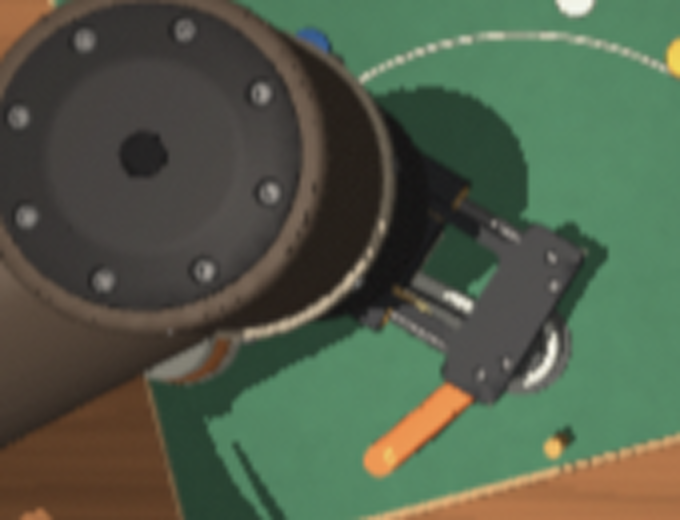

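View pics/w2.png

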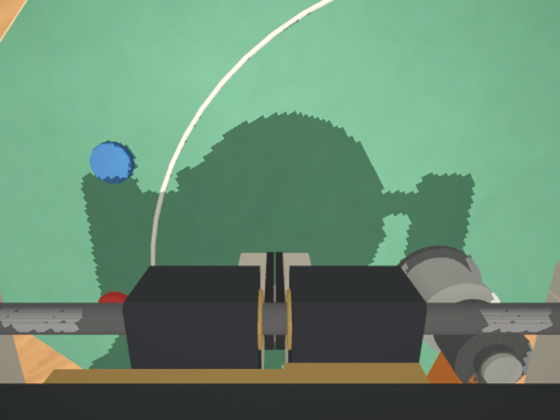

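The pointer is hidden under the gripper in both views: the top view shows only the lever and nut, and the wrist view shows the red stud's edge at (113,298). I'll back off and lift to measure it.

```bash
python3 -m jog '[[[25,0,0,0,0,0,0],[40,0,-40,0,0,0,0],[60,0,-100,0,0,0,0],[80,0,-160,0,0,0,0],[80,0,-170,0,0,0,0],[80,0,-170,0,0,0,0],[80,0,-170,0,0,0,0]]]'
python3 - <<'E'
from h import *
im,d=grab_frame("wrist");cv2.imwrite("pics/w3.png",im)
print([proj("wrist",[*PIV,.08]),proj("wrist",[.6182,.203,.023])])
E
```

```text
t: 6.4
eef_pos: [0.6659, 0.0728, 0.1964]
ee_rot: [3.139, 0.003, -0.532]
force: [-0.3, 0.6, -1.1]
width: 0.0006
gripper_force: 0.0
[array([370.25007927, 301.51939449]), array([191.26787646, 280.98106275])]
```

View pics/w3.png

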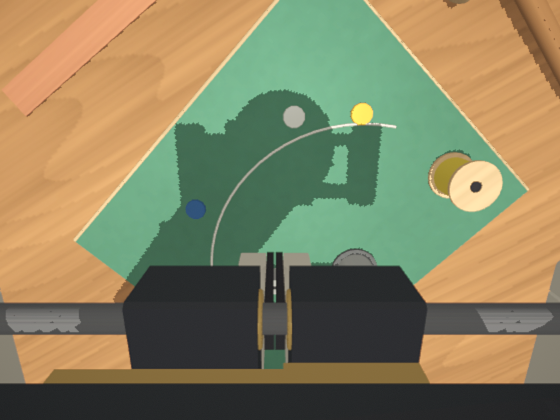

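Still occluded: only the hub rim shows, at (355,257). I'll move further back.

```bash
python3 -m jog '[[[50,0,0,0,0,0,0],[90,0,0,0,0,0,0],[100,0,0,0,0,0,0],[100,0,0,0,0,0,0],[100,0,0,0,0,0,0]]]'
python3 - <<'E'
from h import *
im,d=grab_frame("wrist")
im2,d=grab_frame("top");cv2.imwrite("pics/top4.png",im2)
a=cv2.resize(im2[180:300,110:270],(640,480),interpolation=cv2.INTER_CUBIC)
cv2.imwrite("pics/w4.png",im);cv2.imwrite("pics/c4.png",np.hstack([cv2.resize(im,(400,300)),cv2.resize(a,(400,300))]))
print(proj("wrist",[.6182,.203,.023]),proj("wrist",[*PIV,.08]))
E
```

```text
t: 7.08
eef_pos: [0.7526, 0.0227, 0.1982]
ee_rot: [3.141, 0.001, -0.531]
force: [-0.9, 0.2, -0.3]
width: 0.0004
gripper_force: 0.0
[199.16764744 357.66657919] [362.38445312 389.21648971]
```

View pics/c4.png

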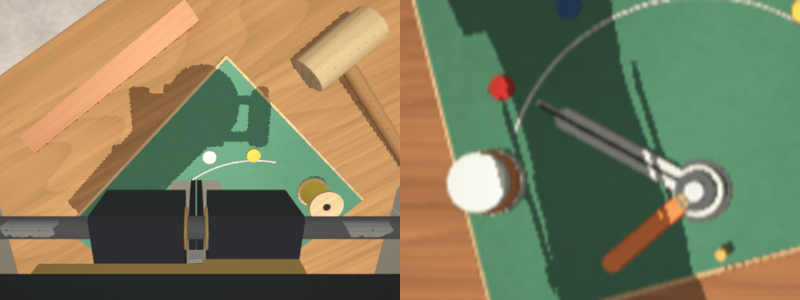

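The right panel shows the needle tip at top-camera pixel (166.4,221.6) and the red stud at (150.8,215.2), so the pointer is just short of the stud.

```bash
python3 - <<'E'
from h import *
im=cv2.imread("pics/top4.png")
an=lambda p:np.arctan2(*(p[:2]-PIV)[::-1])
t=ray("top",(166.4,221.6),.035);print(t,np.hypot(*(t[:2]-PIV)),an(t),an(ray("top",(150.6,214.8),.023)))
# black line on bar top, z=.048: darkest across bar at radii
g=cv2.cvtColor(im,cv2.COLOR_BGR2GRAY).astype(np.float32)
for r in (.06,.07,.08,.09,.1,.11):
    A=np.arange(.92,1.2,.004);uv=np.array([proj("top",[*(PIV+r*np.array([np.cos(a),np.sin(a)])),.048]) for a in A],np.float32)
    v=cv2.remap(g,uv[:,:1],uv[:,1:],cv2.INTER_CUBIC).ravel();print(r,A[v.argmin()].round(3),v.min(),v[::7].round())
print([proj("top",[*PIV,.08])])
for a in [1.0,1.04,1.107]:print(a,wp(a,.085,40,.03)[[0,1,2,5]],wp(a,.085,17.5,.03)[[0,1,2,5]])
E
```

```text
[0.60465527 0.16926081 0.035     ] 0.13709288921451238 1.0854547968345878 1.1073094353091597
0.06 1.084 57.893692 [ 70.  90. 109. 116. 109.  80.  59.  92. 111. 116.]
0.07 1.084 54.914482 [ 66.  76. 101. 114. 112.  77.  56.  92. 114. 111.]
0.08 1.084 55.788906 [ 65.  64.  81. 110. 115.  91.  56.  97. 114. 100.]
0.09 1.084 60.204056 [ 64.  64.  69. 100. 116.  96.  62. 102. 115.  90.]
0.1 1.088 49.881336 [ 63.  64.  64.  90. 116.  99.  50. 103. 115.  79.]
0.11 1.084 53.891644 [ 64.  63.  63.  76. 111. 102.  55. 109. 108.  71.]
[array([227.72013077, 256.79521885])]
1.0 [-1.52304e+02  2.41300e+00  1.68952e+02  4.00000e-02] [-1.74786e+02  1.51400e+00  1.68949e+02  4.00000e-02]
1.04 [-155.671    0.745  168.952   -0.   ] [-178.171    0.746  168.949   -0.   ]
1.107 [-1.61452e+02 -1.74200e+00  1.68952e+02 -6.70000e-02] [-1.83901e+02 -2.35000e-01  1.68949e+02 -6.70000e-02]
```

```bash
python3 - <<'E'
from h import *
print(wp(1.062,.085,40,.03),wp(1.062,.085,17.5,.03))
E
python3 -m jog '[[[-60,0,10,0,0,0,0],[-110,0,50,0,0,0,0],[-145,0,100,0,0,-0.02,0],[-150,0,150,0,0,-0.02,0],[-150,0,168,0,0,-0.02,0],[-150,0,168,0,0,-0.02,0],[-165,0,168,0,0,-0.02,0],[-174,0,168,0,0,-0.02,0],[-178,0,168,0,0,-0.02,0],[-180,0,168,0,0,-0.02,0],[-180,0,168,0,0,-0.02,0],[-180,0,168,0,0,-0.02,0]]]'
python3 -c "
from h import *
print(wp(1.062,.085,17.5,.03))"
```

```text
[-1.57551e+02 -1.14000e-01  1.68952e+02 -0.00000e+00 -0.00000e+00
 -2.20000e-02] [-1.80045e+02  3.82000e-01  1.68949e+02 -0.00000e+00 -0.00000e+00
 -2.20000e-02]
t: 8.68
eef_pos: [0.5985, 0.1133, 0.0305]
ee_rot: [3.142, -0.0, -0.512]
force: [-0.5, -0.1, -0.2]
width: 0.0007
gripper_force: 0.0
[-1.153  0.129  0.533  0.    -0.    -0.003]
```

```bash
python3 -m jog '[[[-1,0,0,0,0,0,0],[-2,0,0,0,0,0,0],[-2.5,0,0,0,0,0,0],[-2.5,0,0,0,0,0,0],[-2.5,0,0,0,0,0,0],[-2.5,0,0,0,0,0,0]]]'
python3 -m jog '[[[20,0,0,0,0,0,0],[50,0,-30,0,0,0,0],[100,0,-70,0,0,0,0],[150,0,-120,0,0,0,0],[180,0,-168,0,0,0,0],[180,0,-168,0,0,0,0],[180,0,-168,0,0,0,0]]]'
cat > meas.py <<'E'
from h import *
im,d=grab_frame("top");cv2.imwrite("pics/topm.png",im)
g=cv2.cvtColor(im,cv2.COLOR_BGR2GRAY).astype(np.float32);A=np.arange(.98,1.2,.004)
for r in (.06,.07,.08,.09,.1,.11):
    uv=np.array([proj("top",[*(PIV+r*np.array([np.cos(a),np.sin(a)])),.048]) for a in A],np.float32)
    v=cv2.remap(g,uv[:,:1],uv[:,1:],cv2.INTER_CUBIC).ravel()
    k=(abs(A-1.1)<.05);print(r,A[k][v[k].argmin()].round(3),v[k].min())
h=cv2.cvtColor(im,cv2.COLOR_BGR2HSV)[240:300,170:240]
m=((h[...,0]<18)&(h[...,0]>5)&(h[...,1]>190)&(h[...,2]>60)).astype(np.uint8)
n,l,s,c=cv2.connectedComponentsWithStats(m);i=1+s[1:,4].argmax();c=c[i]+[170,240]
p=ray("top",c,.074)[:2]-PIV;print("lever",c,s[i],np.hypot(*p),np.arctan2(p[1],p[0])%(2*np.pi))
E
python3 meas.py
```

```text
t: 9.43
eef_pos: [0.5962, 0.1146, 0.0305]
ee_rot: [-3.141, -0.0, -0.512]
force: [2.7, -0.9, -1.6]
width: 0.0004
gripper_force: 1.5
t: 10.3
eef_pos: [0.7529, 0.0257, 0.198]
ee_rot: [3.142, 0.001, -0.513]
force: [-0.3, -0.6, -1.6]
width: 0.0002
gripper_force: 0.0
0.06 1.116 56.625557
0.07 1.116 62.272392
0.08 1.116 56.343193
0.09 1.12 58.264633
0.1 1.116 65.270386
0.11 1.116 62.163994Traceback (most recent call last):
  File "meas.py", line 10, in <module>
    n,l,s,c=cv2.connectedComponentsWithStats(m);i=1+s[1:,4].argmax();c=c[i]+[170,240]
                                                    ~~~~~~~~~~~~~~^^
ValueError: attempt to get argmax of an empty sequence
```

```bash
python3 - <<'E'
from h import *
s=arm.get_state();print(s["q"])
print(wp(2.284,.06,40,.12),wp(2.284,.06,40,.06))
E
```

```text
[ 2.91929288e-01  5.03551482e-01  1.73121807e-01 -7.94572497e-04
 -1.24259381e+00  7.66810449e-01]
[-2.37887e+02  2.65660e+01  7.76520e+01 -0.00000e+00  2.00000e-03
 -1.22600e+00] [-2.37762e+02  2.65010e+01  1.37652e+02 -0.00000e+00  2.00000e-03
 -1.22600e+00]
```

```bash
python3 - <<'E'
from h import *
print(wp(2.284,.06,40,.12,2.284+np.pi/2-2*np.pi))
E
python3 -m jog '[[[-22,2,0,0,0,0.18,0],[-44,5,0,0,0,0.36,0],[-66,7,0,0,0,0.54,0],[-88,9,5,0,0,0.72,0],[-110,12,10,0,0,0.9,0],[-132,14,20,0,0,1.08,0],[-154,17,30,0,0,1.26,0],[-176,19,40,0,0,1.44,0],[-200,22,50,0,0,1.62,0],[-220,24,65,0,0,1.8,0],[-238,26.5,78,0,0,1.915,0],[-238,26.5,78,0,0,1.915,0],[-238,26.5,78,0,0,1.915,0],[-238,26.5,78,0,0,1.915,0]]]'
python3 - <<'E'
from h import *
im,d=grab_frame("wrist");cv2.imwrite("pics/w5.png",im)
print(arm.get_state()["q"].round(2) if hasattr(arm.get_state()["q"],"round") else arm.get_state()["q"])
for a,off in [(2.284,40),(2.284,23)]+[(x,21) for x in (2.45,2.6,2.75,2.9,3.05,3.15,3.25,3.3,3.33)]: print(a,off,wp(a,.06,off,.061,a+np.pi/2-2*np.pi)[[0,1,2,5]])
E
```

```text
[-2.37887e+02  2.65660e+01  7.76520e+01  3.00000e-03  0.00000e+00
  1.91600e+00]
t: 12.1
eef_pos: [0.5331, 0.1198, 0.1208]
ee_rot: [-3.141, 0.0, -2.426]
force: [-0.2, -0.2, -0.0]
width: 0.0005
gripper_force: 0.0
[ 0.58  0.24 -0.42  0.   -0.91 -1.44]
2.284 40 [1.2700e+00 7.5500e-01 5.9782e+01 2.0000e-03]
2.284 23 [1.8270e+01 7.9300e-01 5.9775e+01 2.0000e-03]
2.45 21 [30.467  3.465 59.77  -0.164]
2.6 21 [39.948  4.396 59.765 -0.314]
2.75 21 [49.462  3.9   59.761 -0.464]
2.9 21 [58.794  1.988 59.758 -0.614]
3.05 21 [67.736 -1.297 59.754 -0.764]
3.15 21 [73.381 -4.215 59.752 -0.864]
3.25 21 [78.706 -7.682 59.751 -0.964]
3.3 21 [81.232 -9.611 59.75  -1.014]
3.33 21 [ 82.7   -10.828  59.749  -1.044]
```

View pics/w5.png

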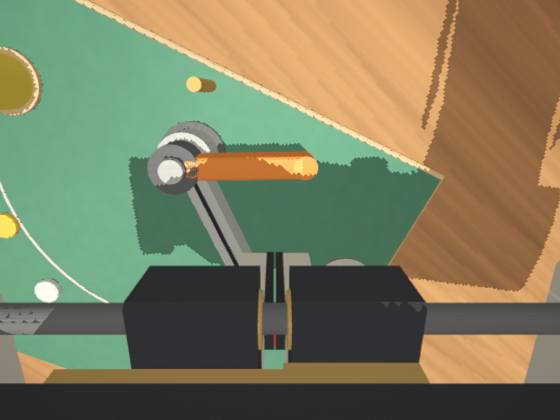

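The lever runs parallel to the gripper at rows 155–180, from the nut (170,170) to its end (306,167). The stop pin is at (195,84). I'll descend and push.

```bash
python3 -m jog '[[[1,1,30,0,0,0,0],[1,1,55,0,0,0,0],[1,1,60,0,0,0,0],[1,1,60,0,0,0,0],[12,1,60,0,0,0,0],[20,1,60,0,0,-0.04,0],[30,3,60,0,0,-0.16,0],[35,4,60,0,0,-0.24,0],[40,4,60,0,0,-0.31,0],[45,4,60,0,0,-0.39,0],[49,4,60,0,0,-0.46,0],[54,3,60,0,0,-0.54,0],[59,2,60,0,0,-0.61,0],[63,0,60,0,0,-0.69,0],[68,-1,60,0,0,-0.76,0],[73,-4,60,0,0,-0.86,0],[77,-6,60,0,0,-0.93,0],[79,-8,60,0,0,-0.96,0],[81,-9.5,60,0,0,-1.0,0],[81,-9.5,60,0,0,-1.02,0]]]'
python3 -c "
from h import *
print(arm.get_state()['force'],wp(3.33,.06,21,.061,3.33-np.pi*1.5))"
```

```text
t: 14.65
eef_pos: [0.4777, 0.0595, 0.0611]
ee_rot: [-3.141, 0.0, -1.407]
force: [-0.4, 1.7, 2.0]
width: 0.0002
gripper_force: 0.8
[-0.43861406  1.70042824  2.01482441] [ 2.146e+00  2.280e-01  1.010e-01 -1.000e-03  0.000e+00 -2.400e-02]
```

```bash
python3 -m jog '[[[1,0,0,0,0,-0.02,0],[2,0,0,0,0,-0.02,0],[2.5,0,0,0,0,-0.02,0],[2.5,0,0,0,0,-0.02,0]]]'
```

```text
t: 15.15
eef_pos: [0.4779, 0.057, 0.0605]
ee_rot: [3.141, -0.0, -1.387]
force: [-0.8, 0.6, 0.9]
width: 0.0005
gripper_force: 0.6
```

```bash
python3 -m jog '[[[1,0,0,0,0,0,0],[2,0,0,0,0,0,0],[3,0,0,0,0,0,0],[3,0,0,0,0,0,0]]]'
```

```text
t: 15.65
eef_pos: [0.4783, 0.0545, 0.0604]
ee_rot: [3.141, 0.001, -1.387]
force: [-3.5, 5.4, 0.4]
width: 0.0006
gripper_force: 3.0
```

```bash
python3 -m jog '[[[1,0,0,0,0,0,0],[1.5,0,0,0,0,0,0],[1.5,0,0,0,0,0,0],[1.5,0,0,0,0,0,0]]]'
```

```text
t: 16.15
eef_pos: [0.4783, 0.0543, 0.0604]
ee_rot: [-3.142, 0.002, -1.387]
force: [-7.1, 13.6, 2.6]
width: 0.0007
gripper_force: 7.4
```

The force rose to 13.6 N with no motion, so the lever is on its stop. I'll retreat and check.

```bash
python3 -m jog '[[[-8,0,0,0,0,0,0],[-22,0,0,0,0,0,0],[-25,0,-50,0,0,0,0],[-25,0,-105,0,0,0,0],[0,0,-150,0,0,0,0],[60,0,-160,0,0,0,0],[120,0,-160,0,0,0,0],[180,0,-160,0,0,0,0],[240,0,-160,0,0,0,0],[240,0,-160,0,0,0,0],[240,0,-160,0,0,0,0],[240,0,-160,0,0,0,0]]]'
sed -i '/^h=cv2/,$d' meas.py; python3 meas.py; python3 -c "
from h import *
a=cv2.imread('pics/topm.png')[110:330,90:400];cv2.imwrite('pics/fin.png',cv2.resize(a,None,fx=2.5,fy=2.5,interpolation=cv2.INTER_CUBIC))
for L in (0,1.12,1.2): print(L,(proj('top',[*(PIV+.085*np.array([np.cos(2.127+L),np.sin(2.127+L)])),.074])-[90,110])*2.5)"
```

```text
t: 17.65
eef_pos: [0.5228, -0.1821, 0.2207]
ee_rot: [-3.141, -0.0, -1.385]
force: [-0.3, 0.9, 0.8]
width: 0.0008
gripper_force: 0.0
0.06 1.052 57.2456
0.07 1.052 50.02408
0.08 1.124 48.12216
0.09 1.148 58.662365
0.1 1.116 145.49442
0.11 1.12 118.714966
0 [243.65015794 427.78222543]
1.12 [354.92201904 484.6418964 ]
1.2 [364.28646859 483.383165  ]
```

View pics/fin.png

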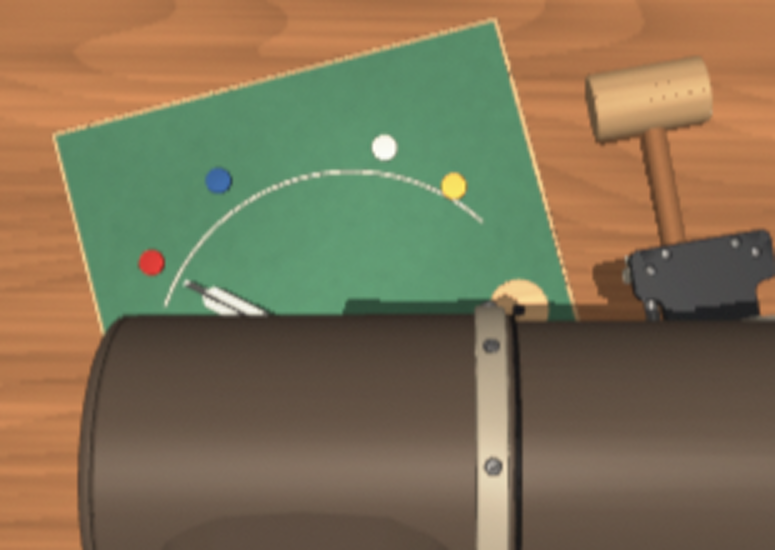

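The needle tip at (186,282) still lines up with the red stud at (152,262), but the arm hides the lever. I'll swing further aside for one last look.

```bash
python3 -m jog '[[[60,0,0,0,0,0,0],[120,0,0,0,0,0,0],[180,0,0,0,0,0,0],[240,0,0,0,0,0,0],[300,0,0,0,0,0,0],[340,0,0,0,0,0,0],[340,0,0,0,0,0,0],[340,0,0,0,0,0,0],[340,0,0,0,0,0,0]]]'
python3 meas.py; python3 -c "
from h import *
a=cv2.imread('pics/topm.png')[110:330,90:400];cv2.imwrite('pics/fin2.png',cv2.resize(a,None,fx=2.5,fy=2.5,interpolation=cv2.INTER_CUBIC))"
```

```text
t: 18.82
eef_pos: [0.5857, -0.516, 0.2214]
ee_rot: [-3.141, -0.0, -1.385]
force: [-0.1, -0.1, -1.3]
width: 0.0005
gripper_force: 0.0
0.06 1.116 104.89944
0.07 1.112 97.538635
0.08 1.116 114.01198
0.09 1.116 121.100945
0.1 1.116 126.262
0.11 1.12 103.32898
```

View pics/fin2.png

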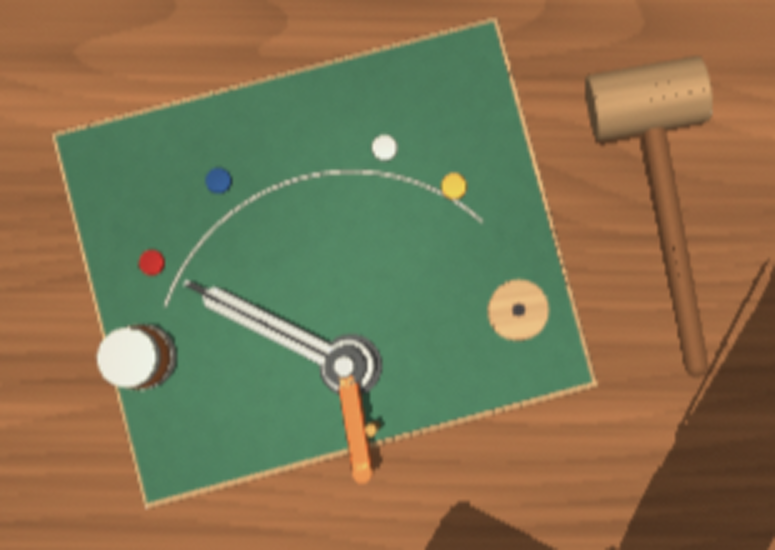

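The lever (end at about (362,480)) rests against the pin at (371,430). The pointer aims at the red stud, and the bystanders are where they started.

```bash
python3 -c "
from h import *
print(arm.job_done())"
```

```text
the job is handed in; nothing more can be done
None
```

I handed the job in at about 19 s: the pointer measured within about 2 mm of the red stud's centre, the clamp lever was against its stop pin, and the spool, jar and mallet looked unmoved in the last picture (the hand-in returned no verdict).

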